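# Dry-fit the clamp knob and hold it over its spindle

## Task

The left clamp of the key-cutting machine has lost its wing knob, so its spindle stands bare: pick the polished aluminium wing knob off the counter, lift it over the key display board without touching the board or its locks, and try it dry on that spindle, slot in line with the flats, pressing gently until you feel it bottom on the shoulder. Then lift it straight off again and finish still holding it upright about a centimetre above the end of the spindle, centred, lined up with the flats and not touching, so that I can put retaining compound on the spindle. Leave the other things on the counter where they lie.

Things in the scene. Friction and masses are not known exactly. Their poses are not given: they have to be found in the camera images.
- knob: Loose polished aluminium wing knob standing on the counter, 44 mm high, about 90 g. Origin: centre of underside, z up. Round hub 33 mm across up to 18.5 mm; above it a flat wing 51 mm long (along x), 13 mm thick (along y), to grip. Slot in the underside: 17 mm (x) by 11 mm (y), 17 mm deep, mouth chamfered 1.5 mm. The same turned half round.
- spindle_end (a point): Centre of the top face of the bare brass spindle on the machine's left (+y) clamp; the right clamp, 90 mm away, has its identical knob on. Rigid, upright, two flats: 14 mm (this point's x) by 8 mm (y), 16 mm tall, the top 4 mm stepped in to 11 by 5 mm. x runs from the machine's front to its back, as the other knob's wing lies; z up.
- shoulder (a point): Centre of the round steel shoulder, 25 mm across, from which the spindle rises, 16 mm below the spindle's end and 133 mm above the counter: the underside of the seated knob rests on it. Axes as the spindle's.
- machine: Blue bench key-duplicating machine, fixed, 320 (x) by 280 (y) mm, front towards the robot at yaw 0. Origin: centre of its underside. The spindle's end lies 55 mm to the front, 45 mm to +y and 149 mm up from it. The knob on the right clamp, 177 mm above the counter, is the highest part; the guard behind it reaches 156 mm.
- board: White sheet-steel key display board, fixed upright on a 70 mm wide foot between the loose things and the machine, 300 mm long (its x), 180 mm high. Origin: centre of its underside. Hooks stand out 49 mm on its +y face, with two brass padlocks and a silver disc lock swinging on them, and 25 mm on its -y face, with keys; nothing is higher than its top edge.
- key_cap: Red plastic key cap lying on the counter, 38 by 24 mm, 8 mm thick. Bystander. Origin: in its underside.
- pin_vise: Bright steel pin vise lying on the counter, about 95 mm long (along its x), 14 mm thick. Bystander. Origin: on the counter under its middle.
Things that resemble listed ones, but are neither listed nor needed, are in the scene too. Of the things that look like the knob, the largest one is meant.

How it is judged:
By the outcome, as a careful person would: the job done as asked, in the order asked, and still so for the second after the job is handed in, while the arm keeps its last pose, push and grip.
It also fails if it takes over 48 s, if anything falls off the work surface, if the arm or the gripper's body presses on something with over 40 N, if the wrist force passes 120 N, or if a joint passes its speed limit or range.

## Robot

A 7-joint arm with a two-finger parallel gripper is mounted at the origin on the work surface. World frame = base frame: x ahead of the robot, y to its left, z up, the work surface at z = 0. Lengths are in m, angles in rad, forces in N, time in s.
With the tool pointing down it reaches from about 0.4 to 0.85 m from the base axis. Payload 10.4 kg.
Tool frame: the origin (TCP) lies midway between the tips of the shut fingers; the grasp point (between the pads) lies 19 mm behind it (manip.tcp_to_grasp is the distance from the TCP to the grasp point, in m); z points along the fingers, y is the line along which they close (so a half turn about z gives the same grasp; the last joint's range is limited). The gripper opens to 85 mm and grips with 20 to 120 N. Pads are 22 mm wide; open, the fingers measure 114 mm over their backs; the gripper's body (76 mm by 85 mm) begins 54 mm behind the grasp point. The pads swing forward as they close: fully open they stand 13 mm farther back than shut.
Start: joints at [-1.231, 0.332, -0.065, 1.46, 0.022, 1.35, -0.088], TCP at [0.222, 0.584, 0.231] pointing down, gripper open.
Joint ranges: [-2.6, 2.6], [-0.5, 2.12], [-1.47, 1.34], [0.16, 2.42], [-1.27, 4.41], [0.06, 2.06], [-2.6, 2.6]. Speed limits (rad/s): [2.22, 2.22, 2.79, 2.79, 3.14, 3.14, 3.14].

## Interface

Orientations are given as a unit quaternion [x, y, z, w].
In Python, from workcell import manip gives the robot as it stands.
- The arm moves only by the shell command python3 -m jog 'ROWS' [FORCE]. ROWS is a JSON object of lists of equal length, an entry for each row: "offset": the shift along the world's x, y, z in m, a list of three; "yaw": the turn about the world's z in degrees; "jaw": the closure, from 0 (fully open) to 1 (shut). A call has 1 to 20 rows; each row shifts and turns the commanded pose from where the row before left it; what a row does not reach is not made up. A row lasts 1/12 s, in which the tool goes at most 41.7 mm and 7.16 degrees, less where a joint would pass 70% of its speed; a pose out of reach is approached as far as the arm can. A call is refused whole if a number of a shift passes 0.0417 or a number of a turn 7.16, either way. A call with a gripper value outside its range is refused whole. The fingers move at their own pace and stop on an object; FORCE is the grip in N (left out, the last holds). Time passes only in rows, so rows that do not move let the fingers close. It gives the time, the measured TCP pose, the force, the opening and the grip force at its end, in the units of the state.
- manip.get_obs(): the state, without advancing time (a new reading comes with each control period).
- manip.camera(name): name is "side" or "top" or "wrist"; returns a dict with "frame" (480x640x3 uint8, red, green, blue), "camera_matrix" (3x3 intrinsics, pixels), "eye" and "attitude" of the camera in the world; the wrist camera has in their place "hand_eye" (4x4, takes a point from camera to tool coordinates, whose origin is the TCP and whose axes are the flange's). Camera axes: x right, y up, looking along -z (the intrinsics and any distortion apply to the point x, -y, -z); pixel columns grow to the right and rows downward; lengths in m; the calibration is good to about 2 mm. A picture is of the moment at which its call begins: read the wrist's pose just before it. There is no depth.
- manip.hand_in(): hands the job in; it is judged then, once.
Trained networks look in a picture, given as the dict that the camera call returned (one of the last four; its "shot" number tells which), for a name from the list of things; names that differ only in an ending like _2 or _b are one class to them, and where a whole thing is asked for, a point or a joint stands for the part that bears it (a point fixed in the world has none). Each returns a list of dicts, best first, with "score" (0 to 1); they miss things now and then, are a little off and sometimes report something else, mostly with a low value. They report only what shows in the picture. A call takes as long as a camera call. They do not tell look-alikes from the thing itself.
- manip.masks_of(picture, name): "region" (480x640 bool, what is visible of it).
- manip.tip_of(picture, name): "at" ([x, y, z] in m, in world coordinates, good to about 4 mm: a listed point, or the origin of a listed thing).
The state is a dict: "clock": time; "joint_pos": joint angles; "joint_velocities": joint speeds; "tau": joint torques, N m; "position": TCP position; "ee_rot": TCP orientation; "ft_force": force on the tool from outside, world axes, zero at the start; "torque": the same for the moment, N m; "grip_width": opening from 0.0 (shut) to 1.0 (fully open); "grasp_force": force on a finger pad.
Only numpy, scipy, OpenCV 4.12 (cv2) and the standard library are available. Lean on these libraries where they do the work, as an engineer would, in place of code of your own. Each camera call takes 0.05 s, during which the arm holds its last target. There are 200 camera calls.

## Working session

There is one attempt and no reset: what is moved stays moved. The work goes in short steps, Python scripts to look and compute and a shell command to move; the robot and the scene stay as the last step left them, time stands still between calls to the robot, and variables do not carry over. Pictures are saved under pics/ and viewed, at most 10 in all, crops included, and the job is handed in when it is done.

```bash
mkdir -p pics; ls
cat > h.py <<'E'
import numpy as np, cv2
from workcell import manip
from scipy.spatial.transform import Rotation as R
def save(n,f,crop=None,scale=1):
    f=f[:,:,::-1]
    if crop: f=f[crop[1]:crop[3],crop[0]:crop[2]]
    cv2.imwrite('pics/'+n,cv2.resize(f,None,fx=scale,fy=scale,interpolation=cv2.INTER_CUBIC))
E
python3 - <<'E'
from h import *
o=manip.get_obs(); print({k:np.round(v,3).tolist() for k,v in o.items()})
t=manip.camera('top'); s=manip.camera('side')
for n,p in (('top',t),('side',s)):
    print(n,{k:(np.round(v,3).tolist() if not isinstance(v,(str,int)) else v) for k,v in p.items() if k!='frame'})
    for q in ('knob','spindle_end','shoulder','machine','board','key_cap','pin_vise'):
        print(q,[(np.round(d['at'],4).tolist(),round(d['score'],2)) for d in manip.tip_of(p,q)[:4]])
save('both.png',np.vstack([t['frame']]),None,1.25)
save('side.png',s['frame'],None,1.25)
E
```

```text
pics
{'clock': 0.0, 'joint_pos': [-1.231, 0.333, -0.065, 1.461, 0.022, 1.35, -0.088], 'joint_velocities': [0.0, -0.001, -0.0, -0.0, -0.0, 0.003, -0.0], 'tau': [0.0, -62.544, 0.049, -39.161, 0.016, 0.01, -0.0], 'position': [0.222, 0.584, 0.231], 'ee_rot': [0.18, 0.984, -0.001, -0.0], 'ft_force': [-0.296, 0.756, -0.69], 'torque': [-0.039, -0.003, 0.002], 'grasp_force': 0.0, 'grip_width': 0.999}
top {'camera_matrix': [[512.666, 0.0, 327.8], [0.0, 512.666, 238.967], [0.0, 0.0, 1.0]], 'eye': [0.309, 0.102, 1.099], 'attitude': [0.084, -0.077, -0.649, 0.752], 'shot': 1}
knob [([0.4973, 0.4345, 0.0006], 0.75), ([0.5204, 0.3543, 0.0009], 0.68), ([0.5307, 0.5092, 0.0025], 0.65)]
spindle_end [([0.5448, -0.2192, 0.15], 0.68)]
shoulder [([0.5431, -0.2166, 0.1309], 0.71)]
machine [([0.6086, -0.2531, 0.0033], 0.63)]
board [([0.5717, 0.0854, 0.0004], 0.77), ([0.5429, -0.2171, 0.148], 0.58)]
key_cap [([0.5963, 0.2837, 0.0016], 0.48)]
pin_vise []
side {'camera_matrix': [[436.889, 0.0, 318.814], [0.0, 436.889, 230.025], [0.0, 0.0, 1.0]], 'eye': [0.353, -0.467, 0.676], 'attitude': [0.406, -0.053, -0.138, 0.902], 'shot': 2}
knob [([0.527, 0.5103, -0.0004], 0.66), ([0.5009, 0.4319, 0.0019], 0.5), ([0.5213, 0.3561, 0.0026], 0.44)]
spindle_end [([0.5465, -0.2214, 0.1552], 0.64), ([0.5959, 0.2798, -0.002], 0.6)]
shoulder [([0.5478, -0.2204, 0.1348], 0.91)]
machine [([0.6098, -0.2533, -0.0027], 0.68)]
board [([0.5713, 0.082, -0.0003], 0.65), ([0.6105, -0.2519, -0.0015], 0.24)]
key_cap [([0.5948, 0.2762, -0.0011], 0.56)]
pin_vise [([0.4212, 0.3016, 0.0033], 0.68)]
```

View pics/both.png

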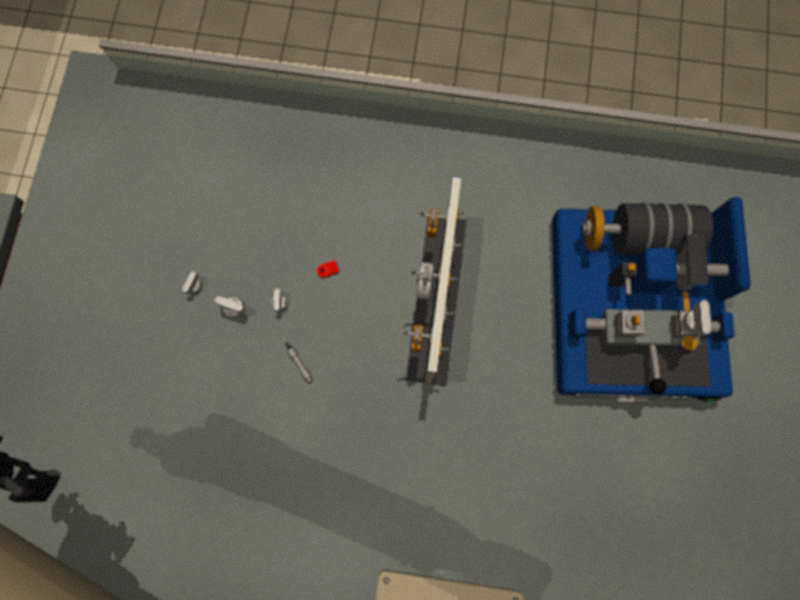

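View pics/side.png

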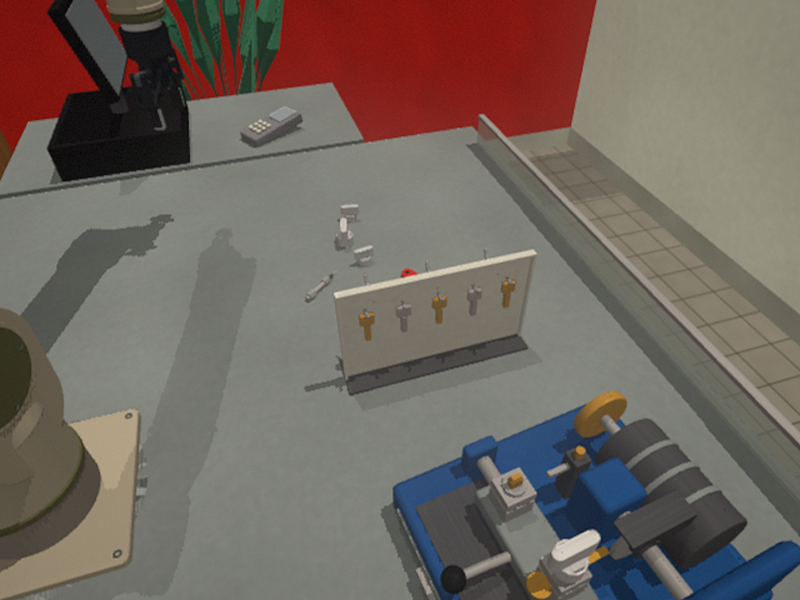

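Candidates for the knob in the top view (640 px): A (154,227), B (184,244), C (223,240). B looks the longest, so I'll check it in an enlarged crop with measured sizes.

```bash
cat >> h.py <<'E'
def cam(p,o=None):
    K=np.array(p['camera_matrix'])
    if 'eye' in p: return K,np.array(p['eye']),R.from_quat(p['attitude']).as_matrix()
    H=np.array(p['hand_eye']); Rt=R.from_quat(o['ee_rot']).as_matrix()
    return K,np.array(o['position'])+Rt@H[:3,3],Rt@H[:3,:3]
def ray(p,uv,o=None):
    K,e,A=cam(p,o); uv=np.atleast_2d(uv)
    d=np.c_[(uv[:,0]-K[0,2])/K[0,0],-(uv[:,1]-K[1,2])/K[1,1],-np.ones(len(uv))]@A.T
    return e,d
def onz(p,uv,z,o=None):
    e,d=ray(p,uv,o); return e+d*((z-e[2])/d[:,2])[:,None]
def proj(p,X,o=None):
    K,e,A=cam(p,o); c=(np.atleast_2d(X)-e)@A
    return np.c_[K[0,2]-K[0,0]*c[:,0]/c[:,2],K[1,2]+K[1,1]*c[:,1]/c[:,2]]
E
python3 - <<'E'
from h import *
t=manip.camera('top'); print([k for k in t])
for d in manip.masks_of(t,'knob')[:4]:
    v,u=np.nonzero(d['region']); X=onz(t,np.c_[u,v],0.03)[:,:2]
    (c,s,a)=cv2.minAreaRect(X.astype(np.float32)*1000)
    w,V=np.linalg.eigh(np.cov(X.T)); print(len(u),u.mean(),v.mean(),round(d['score'],2),np.round(c),np.round(s),round(a),'axis',np.degrees(np.arctan2(V[1,1],V[0,1])))
save('crop.png',t['frame'],(135,210,245,270),7)
E
```

```text
['frame', 'camera_matrix', 'eye', 'attitude', 'shot']
287 184.404181184669 244.42857142857142 0.77 [502. 432.] [53. 32.] 55 axis 74.44195655644832
159 153.47798742138366 226.22012578616352 0.58 [530. 504.] [33. 28.] 8 axis 178.44863874083683
168 222.48809523809524 239.33333333333334 0.43 [523. 354.] [39. 24.] 37 axis -156.607807086068
```

View pics/crop.png

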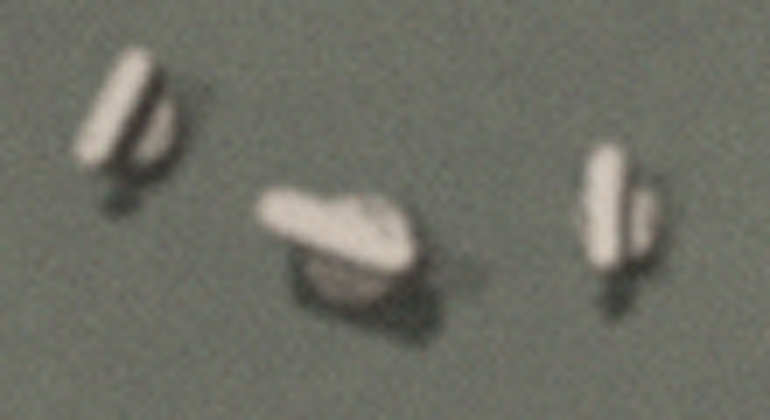

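B at (184,244) is clearly the largest: its wing is about 50 mm long, against about 37 mm for A and C. It is the knob meant. I'll move over it to take a wrist picture.

```bash
python3 - <<'E'
from h import *
t=manip.camera('top')
P=onz(t,[[172.9,239.3],[192.9,246.4]],0.044); d=P[1]-P[0]; print(P.round(4),np.linalg.norm(d),np.degrees(np.arctan2(d[1],d[0])))
E
python3 -m jog '{"offset":[[0.037,-0.02,0.01],[0.037,-0.02,0.01],[0.037,-0.02,0],[0.037,-0.02,0],[0.037,-0.02,0],[0.037,-0.02,0],[0.037,-0.02,0],[0,0,0],[0,0,0]],"yaw":[0,0,0,0,0,0,0,0,0],"jaw":[0,0,0,0,0,0,0,0,0]}'
```

```text
[[0.5039 0.4522 0.044 ]
 [0.495  0.4075 0.044 ]] 0.04557459229569363 -101.18701106591432
clock: 1.7
position: [0.4792, 0.4442, 0.2503]
ee_rot: [0.183, 0.983, -0.0, 0.0]
ft_force: [-0.5, 0.7, -0.5]
grip_width: 0.995
grasp_force: 0.0
```

```bash
python3 -m jog '{"offset":[[0.002,-0.0012,-0.005],[0.002,-0.0012,-0.005],[0.002,-0.0012,-0.005],[0.002,-0.0012,-0.005],[0.002,-0.0012,-0.005],[0.002,-0.0012,-0.005],[0.002,-0.0012,-0.005],[0.002,-0.0012,-0.005],[0.002,-0.0012,-0.005],[0.002,-0.0012,-0.005],[0,0,0],[0,0,0],[0,0,0],[0,0,0]],"yaw":[-7,-7,-7,-7,-7,-7,-7,-7,-7,-7,-7,-3,0,0],"jaw":[0,0,0,0,0,0,0,0,0,0.1,0.3,0.3,0.3,0.3]}'
python3 - <<'E'
from h import *
o=manip.get_obs(); print(o['joint_pos'],o['clock'],o['ee_rot'])
w=manip.camera('wrist'); save('w1.png',w['frame']); print(np.round(w['hand_eye'],3).tolist(),np.round(w['camera_matrix'],1).tolist())
print([(np.round(d['at'],4).tolist(),round(d['score'],2)) for d in manip.tip_of(w,'knob')])
for d in manip.masks_of(w,'knob')[:4]:
    v,u=np.nonzero(d['region']); print(len(u),u.mean(),v.mean(),u.min(),u.max(),v.min(),v.max())
print('pred',proj(w,[[0.4995,0.430,0.044],[.5,.433,0]],o))
E
```

```text
clock: 2.87
position: [0.4953, 0.4358, 0.2006]
ee_rot: [0.769, 0.639, -0.0, -0.0]
ft_force: [0.1, 0.6, -0.5]
grip_width: 0.701
grasp_force: 0.0
[-1.01079848  0.43064337  0.30142189  1.41741363 -0.12902746  1.31282869
 -0.88666306] 2.8667 [ 7.69169962e-01  6.39044217e-01 -5.37694609e-06 -2.41175836e-04]
[[-0.001, 0.949, 0.315, 0.081], [1.0, 0.0, 0.001, 0.0], [0.001, 0.315, -0.949, -0.144], [0.0, 0.0, 0.0, 1.0]] [[430.4, 0.0, 319.1], [0.0, 430.4, 240.9], [0.0, 0.0, 1.0]]
[([0.5315, 0.5082, 0.0011], 0.86), ([0.4984, 0.435, 0.0019], 0.72), ([0.5244, 0.3534, 0.004], 0.57)]
1938 326.07378740970074 213.23839009287926 306 347 180 251
1388 366.60158501440924 293.2060518731989 344 392 272 313
1193 347.48113998323555 100.05280804694048 321 375 83 117
pred [[326.43895995 222.11626933]
 [325.56390307 203.91626595]]
```

View pics/w1.png

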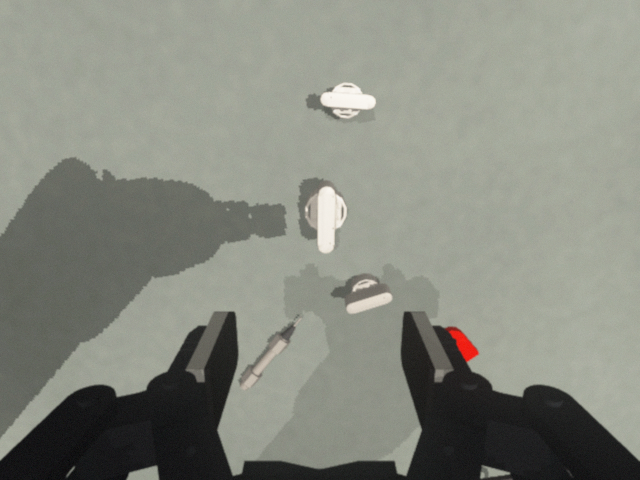

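The wrist view shows the knob at (326,219) with its wing nearly vertical and the small look-alikes at (348,101) and (366,293). The pin vise is at (270,350) and the cap at (462,343). Next I measure the wing exactly.

```bash
cat >> h.py <<'E'
def wing(w,o,c,z,thr=215,box=45):
    g=w['frame'].min(2).astype(np.uint8); m=(g>thr).astype(np.uint8)
    k=cv2.morphologyEx(m,cv2.MORPH_OPEN,np.ones((5,5),np.uint8))
    n,L,st,ce=cv2.connectedComponentsWithStats(k)
    i=1+np.argmin(np.hypot(*(ce[1:]-c).T)); v,u=np.nonzero(L==i)
    X=onz(w,np.c_[u,v],z,o)[:,:2]
    r=cv2.minAreaRect((X*1000).astype(np.float32)); e,V=np.linalg.eigh(np.cov(X.T)); a=np.degrees(np.arctan2(V[1,1],V[0,1]))%180
    print('thr',thr,'n',len(u),'px',ce[i].round(1),'rect c',np.round(r[0],1),'size',np.round(r[1],1),'rectang',round(r[2],1),'pca',round(a,1),'mean',(X.mean(0)*1000).round(1))
E
python3 - <<'E'
from h import *
o=manip.get_obs(); w=manip.camera('wrist')
g=w['frame'].min(2); print(g[218,300:352].tolist()); print(g[180:256:3,327].tolist())
for t in (200,215,225,235): wing(w,o,(326,219),0.044,t)
x=R.from_quat(o['ee_rot']).as_matrix()[:,0]; print(o['position'],np.degrees(np.arctan2(x[1],x[0])))
E
```

```text
[105, 105, 105, 104, 107, 124, 144, 148, 141, 137, 145, 145, 152, 148, 150, 150, 174, 212, 229, 228, 228, 226, 229, 229, 231, 231, 230, 231, 230, 230, 232, 231, 226, 206, 191, 202, 205, 215, 221, 203, 182, 202, 220, 205, 167, 145, 145, 149, 145, 151, 148, 147]
[126, 116, 209, 240, 236, 232, 232, 232, 231, 231, 232, 230, 231, 229, 230, 230, 229, 231, 231, 228, 229, 229, 226, 218, 173, 153]
thr 200 n 1211 px [326.7 216.9] rect c [502.2 430.7] size [48.1 17.2] rectang 79.2 pca 75.7 mean [501.1 432.9]
thr 215 n 920 px [324.9 217.6] rect c [499.5 431.6] size [47.3 11.5] rectang 79.2 pca 78.3 mean [499.7 432.7]
thr 225 n 727 px [325.2 214.6] rect c [499.8 433.2] size [44.2 10.1] rectang 79.3 pca 78.6 mean [500.3 434.9]
thr 235 n 407 px [352.8  98.8] rect c [532.  509.4] size [ 7.8 27. ] rectang 75.5 pca 162.1 mean [532.7 509.7]
[0.49598441 0.43513911 0.20071052] 79.35145880322621
```

```bash
python3 -m jog '{"offset":[[0.0035,-0.003,-0.03],[0,0,-0.03],[0,0,-0.03],[0,0,-0.03],[0,0,-0.03],[0,0,-0.02],[0,0,-0.0092],[0,0,0],[0,0,0]],"yaw":[0,0,0,0,0,0,0,0,0],"jaw":[0.3,0.3,0.3,0.3,0.3,0.3,0.3,0.3,0.3]}'
python3 - <<'E'
from h import *
o=manip.get_obs(); print(o['position'],o['ft_force'])
w=manip.camera('wrist'); save('w2.png',w['frame'])
E
```

```text
clock: 3.82
position: [0.5003, 0.432, 0.0222]
ee_rot: [0.77, 0.638, 0.0, 0.0]
ft_force: [-0.1, 0.8, -0.3]
grip_width: 0.7
grasp_force: 0.0
[0.50031004 0.43199194 0.02221761] [-0.12187431  0.76592068 -0.31206777]
```

View pics/w2.png

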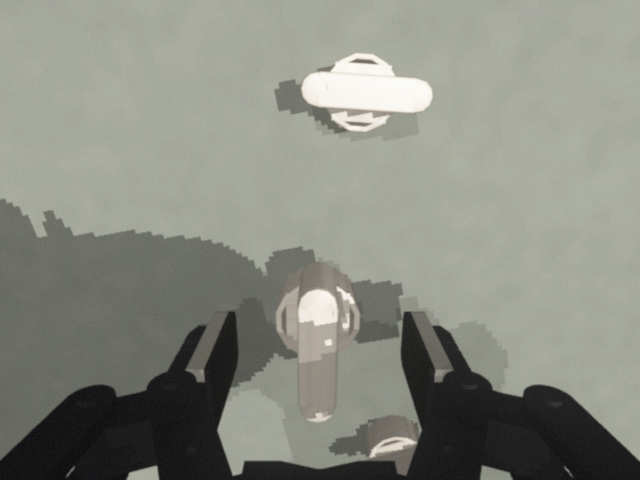

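The wing at (318,290–420) is midway between the pads at 220 and 420 and square to them, so I close the gripper.

```bash
python3 -m jog '{"offset":[[0,0,0],[0,0,0],[0,0,0],[0,0,0],[0,0,0],[0,0,0],[0,0,0],[0,0,0]],"yaw":[0,0,0,0,0,0,0,0],"jaw":[0.6,1,1,1,1,1,1,1]}' 60
python3 - <<'E'
from h import *
o=manip.get_obs(); print(o['position'],o['ft_force'])
w=manip.camera('wrist'); np.save('grip.npy',w['frame'])
for t in (150,): 
    print(w['frame'].min(2)[250:440:4,318].tolist())
E
```

```text
clock: 4.53
position: [0.5004, 0.4321, 0.0223]
ee_rot: [0.77, 0.638, 0.001, -0.0]
ft_force: [-0.9, -0.7, 5.6]
grip_width: 0.137
grasp_force: 59.6
[0.50035486 0.43212658 0.02234325] [-0.94212469 -0.68075054  5.57136154]
[158, 155, 140, 110, 109, 111, 114, 115, 118, 122, 228, 230, 232, 233, 231, 231, 229, 230, 159, 162, 160, 158, 161, 161, 158, 158, 157, 160, 131, 128, 128, 129, 126, 129, 131, 131, 129, 130, 130, 132, 128, 202, 194, 142, 136, 134, 135, 136]
```

```bash
python3 -m jog '{"offset":[[0,0,0.01],[0,0,0.025],[0,0,0.035],[0,0,0.035],[0,0,0.035],[0,0,0.035],[0,0,0.035],[0,0,0.03],[0,0,0],[0,0,0]],"yaw":[0,0,0,0,0,0,0,0,0,0],"jaw":[1,1,1,1,1,1,1,1,1,1]}'
python3 - <<'E'
from h import *
w=manip.camera('wrist'); save('w3.png',w['frame'])
E
```

```text
clock: 5.42
position: [0.5005, 0.432, 0.2638]
ee_rot: [0.77, 0.637, 0.002, -0.0]
ft_force: [-0.1, -0.2, -1.3]
grip_width: 0.137
grasp_force: 58.6
```

View pics/w3.png

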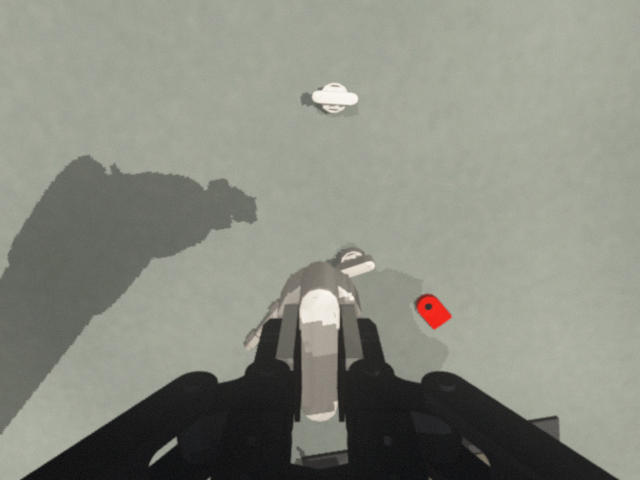

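The knob hangs square in the pads, with its wing at (320,289–420) as before gripping. Next I carry it over the board.

```bash
python3 -m jog '{"offset":[[0.002,-0.015,0.002],[0.0026,-0.036,0],[0.0026,-0.036,0],[0.0026,-0.036,0],[0.0026,-0.036,0],[0.0026,-0.036,0],[0.0026,-0.036,0],[0.0026,-0.036,0],[0.0026,-0.036,0],[0.0026,-0.036,0],[0.0026,-0.036,0],[0.0026,-0.036,0],[0.0026,-0.036,0],[0.0026,-0.036,0],[0.0026,-0.036,0],[0.0026,-0.036,0],[0.0026,-0.036,0],[0.0026,-0.036,0],[0.002,-0.02,0],[0,0,0]],"yaw":[0,-4.5,-4.5,-4.5,-4.5,-4.5,-4.5,-4.5,-4.5,-4.5,-4.5,-4.5,-4.5,-4.5,-4.5,-4.5,-4.5,-2,0,0],"jaw":[1,1,1,1,1,1,1,1,1,1,1,1,1,1,1,1,1,1,1,1]}'
python3 - <<'E'
from h import *
o=manip.get_obs(); w=manip.camera('wrist'); save('w4.png',w['frame']); print(o['joint_pos'],o['position'],o['ee_rot'])
for q in ('spindle_end','shoulder','machine','knob'):
    print(q,[(np.round(d['at'],4).tolist(),round(d['score'],2)) for d in manip.tip_of(w,q)[:4]])
E
```

```text
clock: 7.13
position: [0.5455, -0.2212, 0.2621]
ee_rot: [0.999, 0.042, -0.001, 0.001]
ft_force: [0.2, -0.5, -1.7]
grip_width: 0.139
grasp_force: 58.7
[-0.36430765  0.29726172  0.83410122  1.55066094 -0.2188591   1.39379519
 -1.00072847] [ 0.54552057 -0.22123709  0.26213386] [ 0.99913434  0.04155978 -0.00146972  0.00108963]
spindle_end [([0.5429, -0.218, 0.1476], 0.66)]
shoulder [([0.5493, -0.219, 0.1304], 0.83)]
machine [([0.607, -0.2571, 0.0025], 0.84)]
knob [([0.5466, -0.2203, 0.2387], 0.82)]
```

View pics/w4.png

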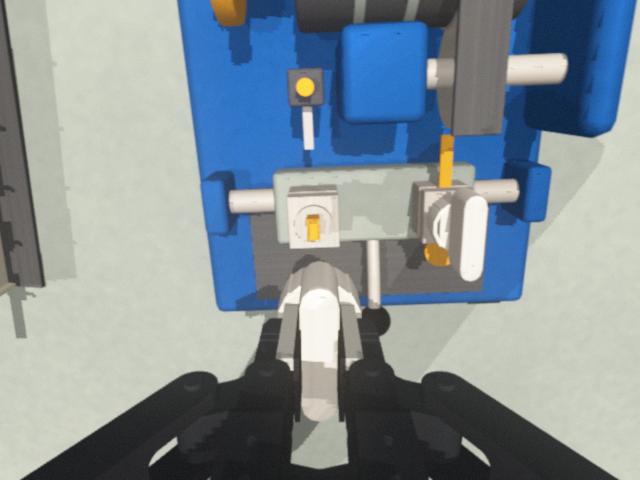

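The bare brass spindle stands at (313,228) in its shoulder ring, and the fitted knob on the right clamp is at (468,230). The held knob's wing is at (320,290–420). Now I fit the spindle's outline, the machine's heading and the held wing.

```bash
cat >> h.py <<'E'
from scipy.optimize import minimize
from scipy.spatial import ConvexHull
def headings(w,o,z=0.13,lmin=30):
    g=cv2.cvtColor(w['frame'],cv2.COLOR_RGB2GRAY); L=cv2.createLineSegmentDetector().detect(g)[0][:,0]
    L=L[np.hypot(L[:,2]-L[:,0],L[:,3]-L[:,1])>lmin]
    a=onz(w,L[:,:2],z,o);b=onz(w,L[:,2:],z,o);d=b-a
    h=(np.degrees(np.arctan2(d[:,1],d[:,0]))+45)%90-45
    return L,h
def box(x,y,h,a,b,z0,z1):
    c,s=np.cos(h),np.sin(h)
    return np.array([[x+c*i*a/2-s*j*b/2,y+s*i*a/2+c*j*b/2,z] for i in(-1,1) for j in(-1,1) for z in(z0,z1)])
def orange(f):
    hsv=cv2.cvtColor(f,cv2.COLOR_RGB2HSV); return (hsv[:,:,0]>8)&(hsv[:,:,0]<28)&(hsv[:,:,1]>130)&(hsv[:,:,2]>60)
def spin_fit(w,o,x0,h,zt=0.149,S=4):
    uv=proj(w,[[*x0,zt]],o)[0].astype(int); r=30; u0,v0=uv-r
    m=orange(w['frame'])[v0:v0+2*r,u0:u0+2*r].astype(np.uint8)
    n,L,st,ce=cv2.connectedComponentsWithStats(m); i=1+np.argmax(st[1:,4]); m=(L==i)
    M=cv2.resize(m.astype(np.float32),None,fx=S,fy=S,interpolation=cv2.INTER_LINEAR)
    def ren(p):
        im=np.zeros(M.shape,np.uint8)
        for B in (box(p[0],p[1],h,.014,.008,zt-.016,zt-.004),box(p[0],p[1],h,.011,.005,zt-.004,zt)):
            q=(proj(w,B,o)-[u0,v0]+.5)*S-.5
            cv2.fillConvexPoly(im,cv2.convexHull((q*16).round().astype(np.int32)),1,shift=4)
        return im
    f=lambda p: float(np.abs(ren(p)-M).sum())/S**2
    best=min((minimize(f,[x0[0]+i*.002,x0[1]+j*.002],method='Nelder-Mead',options=dict(initial_simplex=[[x0[0]+i*.002,x0[1]+j*.002],[x0[0]+i*.002+.003,x0[1]+j*.002],[x0[0]+i*.002,x0[1]+j*.002+.003]])) for i in(-1,1) for j in (-1,1)),key=lambda r:r.fun)
    return best.x,best.fun,int(m.sum()),ce[i]+[u0,v0]
E
python3 - <<'E'
from h import *
o=manip.get_obs(); w=manip.camera('wrist')
L,h=headings(w,o)
for l,a in zip(L,h):
    if l[1]<315 and abs(a)<20 and 180<l[0]<560: print(l.round().astype(int).tolist(),a.round(1),end='; ')
x=R.from_quat(o['ee_rot']).as_matrix()[:,0]; print('\ntool heading',np.degrees(np.arctan2(x[1],x[0])))
for hh in (3,5,7): print(hh,spin_fit(w,o,(.5457,-.2191),np.radians(hh)))
zt=o['position'][2]-.0222+.044
for t in (180,195,210): wing(w,o,(320,340),zt,t)
print(w['frame'].min(2)[280:430:3,320].tolist()); print(w['frame'].min(2)[390,295:350].tolist())
save('w4c.png',w['frame'],(270,170,370,245),8)
E
```

```text
[315, 112, 317, 153] 7.4; [300, 298, 299, 332] 2.4; [326, 153, 325, 112] 7.2; [493, 282, 498, 238] 6.2; [341, 306, 345, 364] 9.8; [224, 312, 190, 0] 7.0; [506, 307, 391, 309] 6.1; [523, 185, 483, 187] 8.3; [302, 253, 349, 251] 7.6; [479, 203, 472, 276] 6.5; [300, 204, 301, 252] 6.3; [538, 231, 529, 299] 7.1; [452, 139, 450, 193] 8.6; [242, 214, 284, 212] 8.2; [458, 263, 461, 212] 7.9; [436, 197, 433, 246] 6.5; [284, 193, 242, 194] 6.6; [388, 309, 387, 244] 8.9; [377, 244, 378, 309] 8.8; [463, 138, 472, 18] 6.9; [349, 200, 299, 202] 6.8; [352, 244, 429, 242] 6.6; [429, 191, 427, 237] 7.1; [285, 179, 288, 244] 6.7; [519, 91, 575, 88] 7.8; [417, 241, 422, 188] 4.2; [371, 0, 368, 31] -0.5; [302, 190, 348, 188] 7.9; [449, 170, 287, 177] 7.7; [347, 194, 302, 195] 7.1; [477, 1, 467, 141] 7.2; [514, 146, 520, 93] 7.2; [301, 198, 348, 197] 6.7; [524, 58, 530, 1] 7.2; [452, 193, 482, 193] 6.3; [225, 0, 234, 30] 19.7; [439, 30, 363, 33] 7.2; [341, 74, 304, 75] 7.7; [349, 236, 350, 202] 6.0; [468, 142, 512, 140] 8.0; [359, 36, 357, 83] 5.0; [340, 108, 343, 77] 0.7; [336, 107, 336, 77] 7.0; [358,
[... 661 characters left out ...]
rect c [ 558.  -213.4] size [28.8 12.2] rectang 4.5 pca 6.3 mean [ 559.1 -213.3]
thr 210 n 2523 px [318.9 326. ] rect c [ 558.2 -213.4] size [28.4 12.2] rectang 4.5 pca 6.0 mean [ 559.2 -213.2]
[161, 160, 166, 240, 251, 249, 250, 250, 249, 239, 238, 239, 239, 239, 239, 240, 238, 237, 238, 236, 237, 238, 238, 237, 238, 239, 237, 236, 163, 164, 165, 162, 162, 159, 162, 163, 161, 164, 161, 160, 177, 190, 190, 189, 194, 188, 180, 160, 163, 162]
[43, 47, 45, 45, 41, 45, 90, 141, 165, 163, 161, 160, 162, 160, 163, 154, 158, 157, 161, 158, 158, 161, 163, 161, 163, 161, 163, 160, 157, 159, 160, 161, 160, 163, 161, 160, 160, 157, 158, 163, 155, 140, 91, 48, 41, 45, 49, 46, 47, 44, 44, 45, 42, 44, 49]
```

View pics/w4c.png

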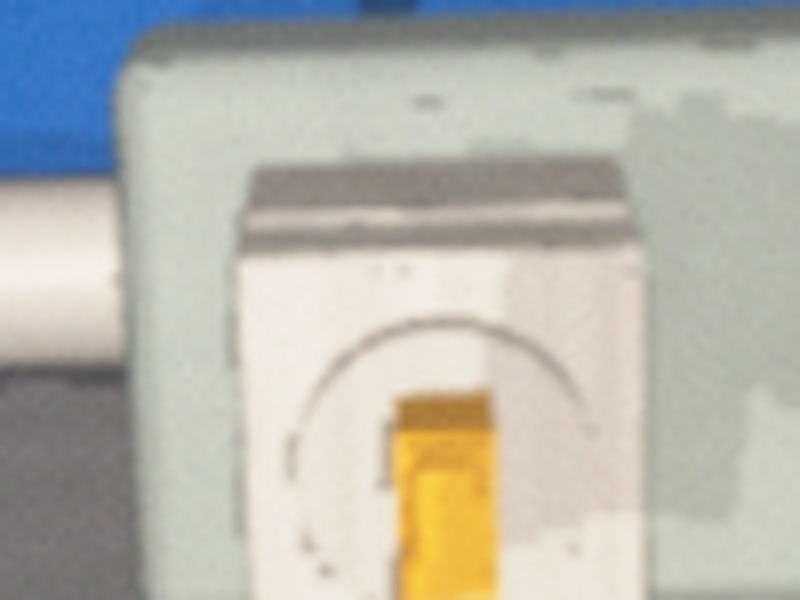

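Run:
```python
from h import *
o=manip.get_obs(); w=manip.camera('wrist'); f=w['frame'].min(2).astype(int)
print(o['position'],o['clock'],f[283:294,319].tolist(),f[414:426,319].tolist())
Rt=R.from_quat(o['ee_rot']).as_matrix(); zt=o['position'][2]-.0222+.044
for z in (zt,zt-.003):
    P=onz(w,[[319.5,288.5],[319.5,420]],z,o); q=(P-o['position'])@Rt; print((q*1000).round(1).tolist(),(q.mean(0)*1000).round(1))
# pads
P=onz(w,[[302,390],[336.5,390]],zt,o); print(((P-o['position'])@Rt*1000).round(1).tolist())
L,h=headings(w,o); s=(abs(h-7)<2.5)&(L[:,1]<315); ll=np.hypot(L[s,2]-L[s,0],L[s,3]-L[s,1]); print('head',np.average(h[s],weights=ll),np.median(h[s]))
print(spin_fit(w,o,(.5462,-.2183),np.radians(7)))
t=manip.camera('top'); print(spin_fit(t,None,(.5462,-.2183),np.radians(7)))
s=manip.camera('side'); print(spin_fit(s,None,(.5462,-.2183),np.radians(7)))
```

```text
[ 0.54812595 -0.21388727  0.26301642] 7.4333 [158, 158, 160, 166, 182, 199, 243, 252, 252, 250, 249] [190, 188, 185, 182, 181, 183, 176, 149, 119, 140, 155, 163]
[[24.5, 0.5, -21.8], [-25.6, 0.5, -21.8]] [ -0.5   0.5 -21.8]
[[23.2, 0.5, -18.8], [-28.2, 0.5, -18.8]] [ -2.5   0.5 -18.8]
[[-13.1, -5.4, -21.8], [-13.1, 6.3, -21.8]]
head 7.057038117556918 7.039215544515628
(array([ 0.54629983, -0.21833337]), np.float64(36.59375), 301, array([325.31893688, 232.05647841]))
(array([ 0.54909119, -0.21940424]), np.float64(14.265625), 41, array([508.51219512, 255.73170732]))
(array([ 0.5486448 , -0.21822789]), np.float64(30.61328125), 95, array([411.87368421, 384.21052632]))
```

```bash
python3 -m jog '{"offset":[[-0.0006,-0.0041,-0.01],[0,0,-0.02],[0,0,-0.005],[0,0,0],[0,0,0],[0,0,0]],"yaw":[1.7,0,0,0,0,0],"jaw":[1,1,1,1,1,1]}'
cat > m.py <<'E'
from h import *
o=manip.get_obs(); w=manip.camera('wrist'); x=R.from_quat(o['ee_rot']).as_matrix()
print(o['position'],o['ft_force'],'head',np.degrees(np.arctan2(x[1,0],x[0,0])),'axis',x[:,2].round(4))
L,h=headings(w,o); s=(abs(h-7)<2.5)&(L[:,1]<315); print('machine',np.median(h[s]))
print(spin_fit(w,o,(.5462,-.2183),np.radians(7)))
s=manip.camera('side'); f=s['frame']
import sys
save(sys.argv[1],np.hstack([cv2.resize(w['frame'][140:300,240:400],(400,400),interpolation=2),cv2.resize(f[290:450,330:490],(400,400),interpolation=2)]))
E
python3 m.py g1.png
```

```text
clock: 8.08
position: [0.5479, -0.2193, 0.2294]
ee_rot: [0.998, 0.06, 0.001, 0.0]
ft_force: [-0.1, 0.9, -1.0]
grip_width: 0.139
grasp_force: 58.7
[ 0.54789216 -0.21934201  0.22937236] [-0.0628738   0.85223064 -1.03116312] head 6.923852439499294 axis [ 1.e-03 -3.e-04 -1.e+00]
machine 7.0331869209394
(array([ 0.54596074, -0.21817354]), np.float64(85.0625), 342, array([315.95906433, 247.73391813]))
```

View pics/g1.png

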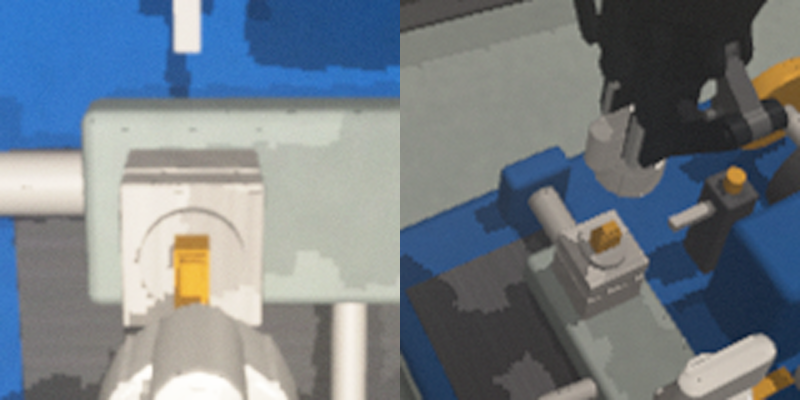

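Run:
```python
from h import *
o=manip.get_obs(); s=manip.camera('side'); p=o['position']; a=np.linspace(0,2*np.pi,180)
for off in (0,.001):
    c=p+[0,off,-.0222]
    q=np.vstack([proj(s,np.c_[c[0]+.0165*np.cos(a),c[1]+.0165*np.sin(a),np.full(180,c[2]+dz)]) for dz in (0,.0185)])
    i=q[:,1].argmax(); print('bottom',q[i].round(1),'right',q[q[:,0].argmax()].round(1),'left',q[q[:,0].argmin()].round(1))
f=s['frame'].astype(int); 
print('row358',f[358,425:445].min(1).tolist()); print('col422',f[355:378,422].tolist()[::2])
print('jac spindle', (proj(s,[[.547,-.218,.149],[.548,-.218,.149],[.547,-.217,.149],[.547,-.218,.15]])).round(2).tolist())
m=orange(s['frame'])[370:400,395:430]; v,u=np.nonzero(m); print(u.min()+395,u.max()+395,v.min()+370,v.max()+370,u.mean()+395,v.mean()+370)
for x,y in ((.546,-.2182),(.547,-.218),(.5486,-.2182)):
    B=np.vstack([box(x,y,.123,.014,.008,.133,.145),box(x,y,.123,.011,.005,.145,.149)]); q=proj(s,B); print(x,y,q.min(0).round(1),q.max(0).round(1))
```

```text
bottom [421.2 369. ] right [435.1 350.3] left [404.9 355.1]
bottom [420.8 368.3] right [434.7 349.6] left [404.6 354.5]
row358 [110, 113, 109, 109, 111, 112, 112, 140, 123, 111, 83, 45, 46, 47, 46, 47, 48, 44, 40, 33]
col422 [[104, 102, 99], [112, 108, 104], [120, 116, 111], [121, 116, 112], [119, 115, 110], [120, 116, 111], [124, 116, 110], [69, 92, 127], [49, 87, 134], [52, 88, 136], [51, 87, 135], [50, 87, 136]]
jac spindle [[411.48, 380.69], [412.18, 380.48], [411.14, 380.01], [411.58, 380.29]]
406 417 379 390 411.8125 384.2291666666667
0.546 -0.2182 [403.2 377.8] [416.7 391.9]
0.547 -0.218 [403.8 377.5] [417.3 391.6]
0.5486 -0.2182 [405.  377.3] [418.5 391.4]
```

```bash
python3 -m jog '{"offset":[[0,0.0013,-0.015],[0,0,-0.015],[0,0,-0.015],[0,0,-0.009],[0,0,0],[0,0,0],[0,0,0]],"yaw":[0,0,0,0,0,0,0],"jaw":[1,1,1,1,1,1,1]}'
python3 - <<'E'
from h import *
print(manip.get_obs()['torque'])
for n in ('top','side'):
    t=manip.camera(n); print(spin_fit(t,None,(.5470,-.218),np.radians(7)))
E
```

```text
clock: 8.82
position: [0.5479, -0.2184, 0.1754]
ee_rot: [0.998, 0.06, 0.001, 0.0]
ft_force: [0.6, -0.1, -0.7]
grip_width: 0.138
grasp_force: 58.7
[ 0.00185453 -0.0059714  -0.0067778 ]Traceback (most recent call last):
  File "<stdin>", line 4, in <module>
  File "h.py", line 46, in spin_fit
    n,L,st,ce=cv2.connectedComponentsWithStats(m); i=1+np.argmax(st[1:,4]); m=(L==i)
                                                       ~~~~~~~~~^^^^^^^^^^
    return _wrapfunc(a, 'argmax', axis=axis, out=out, **kwds)
    return bound(*args, **kwds)
ValueError: attempt to get argmax of an empty sequence
```

```bash
python3 -m jog '{"offset":[[0,0,-0.002],[0,0,-0.002],[0,0,-0.002],[0,0,-0.001],[0,0,0],[0,0,0]],"yaw":[0,0,0,0,0,0],"jaw":[1,1,1,1,1,1]}'
```

```text
clock: 9.37
position: [0.5474, -0.2181, 0.1674]
ee_rot: [0.998, 0.06, -0.0, 0.0]
ft_force: [-1.0, -0.6, -1.0]
grip_width: 0.138
grasp_force: 58.7
```

```bash
python3 -m jog '{"offset":[[0,0,-0.001],[0,0,-0.001],[0,0,-0.001],[0,0,0],[0,0,0]],"yaw":[0,0,0,0,0],"jaw":[1,1,1,1,1]}'
```

```text
clock: 9.78
position: [0.5475, -0.2181, 0.1644]
ee_rot: [0.998, 0.06, -0.0, 0.0]
ft_force: [-0.3, -0.7, -1.3]
grip_width: 0.137
grasp_force: 58.7
```

```bash
python3 -m jog '{"offset":[[0,0,-0.0015],[0,0,-0.0015],[0,0,-0.0015],[0,0,-0.0015],[0,0,0],[0,0,0]],"yaw":[0,0,0,0,0,0],"jaw":[1,1,1,1,1,1]}'
```

```text
clock: 10.28
position: [0.5474, -0.2181, 0.1583]
ee_rot: [0.998, 0.06, -0.0, 0.0]
ft_force: [0.4, 0.4, -0.4]
grip_width: 0.137
grasp_force: 58.7
```

```bash
python3 -m jog '{"offset":[[0,0,-0.001],[0,0,-0.001],[0,0,0],[0,0,0]],"yaw":[0,0,0,0],"jaw":[1,1,1,1]}'
```

```text
clock: 10.62
position: [0.5475, -0.2181, 0.1564]
ee_rot: [0.998, 0.06, -0.0, 0.0]
ft_force: [-0.5, 0.1, -1.5]
grip_width: 0.137
grasp_force: 58.7
```

```bash
python3 -m jog '{"offset":[[0,0,-0.0005],[0,0,-0.0005],[0,0,-0.0005],[0,0,0],[0,0,0]],"yaw":[0,0,0,0,0],"jaw":[1,1,1,1,1]}'
```

```text
clock: 11.03
position: [0.5476, -0.2181, 0.1553]
ee_rot: [0.998, 0.06, 0.0, -0.0]
ft_force: [-1.9, 1.5, 5.1]
grip_width: 0.139
grasp_force: 59.4
```

```bash
python3 -m jog '{"offset":[[0,0,-0.0005],[0,0,0],[0,0,0],[0,0,0]],"yaw":[0,0,0,0],"jaw":[1,1,1,1]}'
```

```text
clock: 11.37
position: [0.5476, -0.2182, 0.1553]
ee_rot: [0.998, 0.06, 0.0, -0.0]
ft_force: [-4.7, 2.2, 10.9]
grip_width: 0.14
grasp_force: 60.3
```

Bottomed on the shoulder: z is 0.1553, as predicted, with 11 N upward force. Next I lift 4 mm and feel gently for the play on each side, to centre the knob exactly.

```bash
python3 -m jog '{"offset":[[0,0,0.001],[0,0,0.002],[0,0,0.002],[0,0,0],[0,0,0]],"yaw":[0,0,0,0,0],"jaw":[1,1,1,1,1]}'; python3 -m jog '{"offset":[[0,0.0006,0],[0,0.0006,0],[0,0.0006,0],[0,0,0],[0,0,0]],"yaw":[0,0,0,0,0],"jaw":[1,1,1,1,1]}'
```

```text
clock: 11.78
position: [0.5475, -0.2181, 0.1594]
ee_rot: [0.998, 0.06, 0.0, 0.0]
ft_force: [0.5, 0.0, -0.8]
grip_width: 0.138
grasp_force: 58.7
clock: 12.2
position: [0.5474, -0.2164, 0.1594]
ee_rot: [0.998, 0.06, -0.0, 0.0]
ft_force: [-0.4, -1.4, -1.3]
grip_width: 0.139
grasp_force: 58.6
```

```bash
python3 -m jog '{"offset":[[0,-0.0012,0],[0,-0.0012,0],[0,-0.0006,0],[0,-0.0006,0],[0,0,0],[0,0,0]],"yaw":[0,0,0,0,0,0],"jaw":[1,1,1,1,1,1]}'
```

```text
clock: 12.7
position: [0.5475, -0.2195, 0.1594]
ee_rot: [0.998, 0.06, -0.0, -0.0]
ft_force: [-0.4, 2.6, 1.2]
grip_width: 0.14
grasp_force: 58.9
```

```bash
python3 -m jog '{"offset":[[0,0.001,0],[0,0.001,0],[0.0006,0,0],[0.0006,0,0],[0.0006,0,0],[0,0,0],[0,0,0]],"yaw":[0,0,0,0,0,0,0],"jaw":[1,1,1,1,1,1,1]}'
```

```text
clock: 13.28
position: [0.5488, -0.218, 0.1593]
ee_rot: [0.998, 0.06, -0.0, -0.0]
ft_force: [-5.4, -0.3, 1.4]
grip_width: 0.138
grasp_force: 59.0
```

```bash
python3 -m jog '{"offset":[[-0.001,0,0],[-0.001,0,0],[-0.0006,0,0],[-0.0006,0,0],[0,0,0],[0,0,0]],"yaw":[0,0,0,0,0,0],"jaw":[1,1,1,1,1,1]}'
```

```text
clock: 13.78
position: [0.5462, -0.2178, 0.1595]
ee_rot: [0.998, 0.06, 0.0, 0.0]
ft_force: [0.6, -0.5, -0.8]
grip_width: 0.139
grasp_force: 58.8
```

Play in y runs from −0.2194 to −0.2164, and +x touches at 0.5486. The centre is therefore (0.5471, −0.2179), so I centre there and lift straight off.

```bash
python3 -m jog '{"offset":[[0.0009,0,0],[0,0,0],[0,0,0.003],[0,0,0.004],[0,0,0.004],[0,0,0.004],[0,0,0.004],[0,0,0.0028],[0,0,0],[0,0,0],[0,0,0]],"yaw":[0,0,0,0,0,0,0,0,0,0,0],"jaw":[1,1,1,1,1,1,1,1,1,1,1]}'
python3 - <<'E'
from h import *
o=manip.get_obs(); x=R.from_quat(o['ee_rot']).as_matrix(); print(o['position'],np.degrees(np.arctan2(x[1,0],x[0,0])),x[:,2].round(4))
w=manip.camera('wrist'); s=manip.camera('side'); f=s['frame']
save('end.png',np.hstack([cv2.resize(w['frame'][140:440,170:470],(400,400),interpolation=2),cv2.resize(f[290:450,330:490],(400,400),interpolation=2)]))
E
```

```text
clock: 14.7
position: [0.5469, -0.2178, 0.1811]
ee_rot: [0.998, 0.06, -0.0, -0.0]
ft_force: [0.9, 0.2, -0.0]
grip_width: 0.139
grasp_force: 58.8
[ 0.54691355 -0.21780188  0.18105187] 6.914931274603913 [-2.e-04  0.e+00 -1.e+00]
```

View pics/end.png

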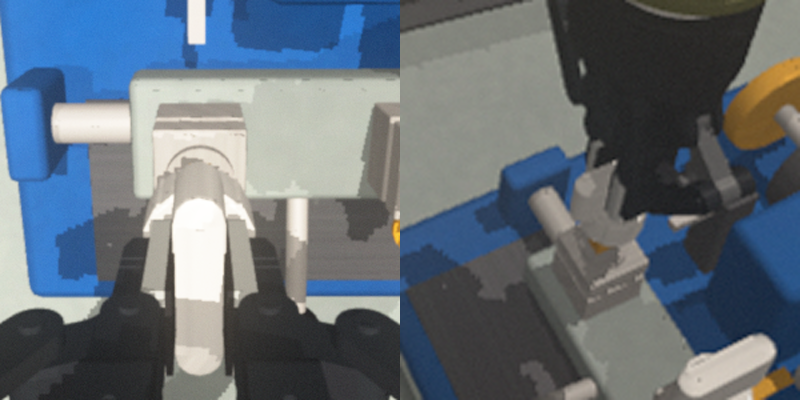

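The side view shows the knob upright just above the brass spindle end at (600,245). In the wrist view the wing is square to the clamp block at (200,280). It is clear of the spindle, with no force on the wrist, so I hand in.

```bash
python3 -c "
from workcell import manip
print(manip.hand_in())"
```

```text
the job is handed in; nothing more can be done
None
```

The job is handed in: the knob went over the board, bottomed on the shoulder at about 11 N and was lifted straight off; it is now held upright about 10 mm above the spindle end, centred, in line with the flats and not touching.

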